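# Seal and bleed a tilted vent nipple

### The job

Fit the vent nipple on the manifold: thread the brass spacer ring and then the red seal ring down over it, each fully home and let go. Then press the blue and steel bleed coupler, mouth down, squarely onto the nipple until it snaps, and keep it gripped and pressed against the nipple's spring: finish while still holding it there. Leave everything else on the bench where it is.

Things in the scene. Friction and masses are not known exactly. Their poses are not given: they have to be found in the camera images.
- nipple_seat (a point): centre of the flat round seat at the nipple's foot, top of a 36 thick steel pedestal, about 105 mm above the table. Its z is the nipple's axis, pointing out of the nipple: 22 degrees off vertical, leaning to the manifold's -x (towards the robot's side); x and y lie in the seat. Along z from here: brass shank 19 thick up to 18, brass stem 13 thick up to 40, then the spring pin
- stem_top (a point): centre of the top of the brass stem, 40 from the seat along the nipple; same axes as the seat. The stem's last 4 are tapered; out of it stands the steel spring pin, 7 thick, its tip 10 further on. Three sprung steel balls bulge from the stem 7 back from this point, to 20 across; they give way inwards as the coupler's mouth passes
- manifold: aluminium block 115 x 100, 55 high, on a dark base plate 135 x 120, fixed to the table; the nipple's steel pedestal rises out of its top. Origin at the centre of its underside, z up, yaw varies
- vent_pin (a joint): how far the spring pin is pressed in, m: 0 free, 0.0105 at its stop; 6 N to start and 0.6 N more per mm. Distance of the coupler's mouth from the seat: 29 mm when its ceiling meets the pin, 24 when the balls have snapped out inside it (pin 0.005), 20 when it lands on the seal ring (pin 0.009). If let go, the spring pushes the coupler back
- spacer_mid (a point): centre of the brass spacer ring, half-way up: 44 mm across, hole 23, 12 high, lying flat on the table at the start; z is its axis. Home on the seat its centre is 6 from the seat along the nipple
- seal_mid (a point): centre of the red plastic seal ring, half-way up: 44 mm across, hole 23, 8 high, lying flat on the table at the start; z is its axis. Home on top of the spacer its centre is 16 from the seat along the nipple; if let go high it can hang up on the nipple and need a push
- coupler_mid (a point): middle of the bleed coupler, a closed round cap 75 mm long, standing mouth down at the start; z is its axis, away from the mouth, which is 37.5 below this point. Lowest 34: collar 34 across (steel lip, blue above); over it a steel grip 30 across. Mouth 16 wide, 5 deep, then a 24 wide chamber up to a ceiling 21 above the mouth. About 0.25 kg; up to about 15 N to press on
- spare_collar: bystander: pale aluminium collar, 40 across, 12 bore, 20 high; not used. Origin at the centre of its underside
- plug: bystander: small brass plug, 22 across, 20 high. Origin under its centre
- wrench: bystander: steel wrench 160 long, lying flat along its x axis
- screwdriver: bystander: screwdriver with yellow handle, 180 long, lying along its x axis
- oil_can: bystander: green jar with black lid, 56 across, 100 high. Origin under its centre
- parts_tray: bystander: open blue plastic tray 100 x 130 x 30. Origin under its centre
Things that resemble listed ones, but are neither listed nor needed, are in the scene too. Leave any pink look-alike of the part that bears spacer_mid alone.

How it is judged:
By the outcome, as a careful person would: the job done as asked, in the order asked, and still so for the second after the job is handed in, while the arm keeps its last pose, push and grip.
It also fails if it takes over 72 s, if anything falls off the work surface, if the arm or the gripper's body presses on something with over 40 N, if the wrist force passes 120 N, or if a joint passes its speed limit or range.

### The arm

A 7-joint arm with a two-finger parallel gripper is mounted at the origin on the work surface. World frame = base frame: x ahead of the robot, y to its left, z up, the work surface at z = 0. Lengths are in m, angles in rad, forces in N, time in s.
With the tool pointing down it reaches from about 0.425 to 0.95 m from the base axis. Payload 4.7 kg.
Tool frame: the origin (TCP) lies on the centre line of the jaws, within the pads' length; the fingertips stand robot.nose_length ahead of it and the grasp point (between the pads) lies 8 mm behind it (robot.nose_length is the distance from the TCP to the fingertips, in m); z points along the fingers, x is the direction in which the jaws open and shut, and the axes are right-handed (so a half turn about z gives the same grasp; the last joint's range is limited). The gripper opens to 85 mm and grips with 20 to 120 N. Pads are 22 mm wide; open, the fingers measure 114 mm over their backs; the gripper's body (76 mm by 85 mm) begins 54 mm behind the grasp point. The pads swing forward as they close: fully open they stand 13 mm farther back than shut.
Start: joints at [1.212, 0.469, -0.049, 1.532, 0.024, 1.141, -0.082], TCP at [0.219, -0.639, 0.242] pointing down, gripper open.
Joint ranges: [-2.59, 2.59], [-0.33, 1.99], [-1.39, 1.29], [0.1, 2.45], [-1.04, 4.18], [0.21, 1.99], [-2.66, 2.66]. Speed limits (rad/s): [2.57, 2.57, 3.14, 3.14, 3.14, 3.14, 3.14].

### API

Orientations are given as [roll, pitch, yaw] about the fixed x, y, z axes, in that order (R = Rz(yaw) Ry(pitch) Rx(roll)).
In Python, from plant import robot gives the robot as it stands. Calls block until the motion is done:
- robot.goto(position, orientation): joint-space move of the TCP to a pose.
- robot.move_straight(position, vel=0.15, attitude=None, contact_N=None): straight line of the TCP; attitude=None keeps the orientation; vel is the mean speed in m/s. With contact_N (N) it stops when the force on the tool has changed by that much, and returns True; else False.
- robot.move_joints(angles): joint-space move.
- robot.grip(opening, strength=None): opening from 0.0 (shut) to 1.0 (fully open); strength is the grip in N (None keeps the last); returns when the fingers have stopped.
- robot.sleep(seconds).
- robot.inverse_kinematics(position, orientation): joint angles nearest the present ones, or None.
- robot.sense(): the state.
- robot.grab_frame(name): name is "scene" or "side" or "wrist"; returns a dict with "image" (480x640x3 uint8, red, green, blue), "range_z" (480x640 float32, m along the optical axis (not along the pixel's ray), 0 where there is no reading), "fx", "fy", "cx", "cy" (pixels), "R" (3x3) and "t" (3): a world point X has camera coordinates R X + t. Camera axes: x right, y down, z forward; pixel columns grow to the right and rows downward; lengths in m; the calibration is good to about 2 mm. The wrist camera is an equidistant fisheye: a pixel r from the principal point sees the ray r / f radians off the axis. A picture is of the moment at which its call begins.
A pose or a line that the arm cannot do raises robot.IKError and nothing moves.
- robot.close_job(): hands the job in, once; it reports no verdict.
The state is a dict: "t": time; "joint_pos": joint angles; "joint_velocities": joint speeds; "effort": joint torques, N m; "tcp_pos": TCP position; "tcp_rot": TCP orientation; "wrist_force": force on the tool from outside, world axes, zero at the start; "torque": the same for the moment, N m; "opening": opening from 0.0 (shut) to 1.0 (fully open).
Only numpy, scipy, OpenCV 4.12 (cv2) and the standard library are available. Lean on these libraries where they do the work, as an engineer would, in place of code of your own. Each camera call takes 0.05 s, during which the arm holds its last target.

## Working session

There is one attempt and no reset: what is moved stays moved. The work goes in short steps, each a Python script; the robot and the scene stay as the last script left them, time stands still between calls to the robot, and variables do not carry over. Pictures are saved under pics/ and viewed, and the job is handed in when it is done.

```bash
ls -la; mkdir -p pics; cat > h.py <<'E'
import numpy as np, cv2, sys, pickle
from plant import robot
from scipy.spatial.transform import Rotation as Rn
def snap(name, tag):
    f=robot.grab_frame(name)
    cv2.imwrite(f'pics/{tag}.png', cv2.cvtColor(f['image'],cv2.COLOR_RGB2BGR))
    pickle.dump(f,open(f'pics/{tag}.pkl','wb'))
    return f
def load(tag): return pickle.load(open(f'pics/{tag}.pkl','rb'))
def cloud(f):
    # world points per pixel (pinhole)
    z=f['range_z']; v,u=np.mgrid[0:z.shape[0],0:z.shape[1]]
    P=np.stack([(u-f['cx'])/f['fx']*z,(v-f['cy'])/f['fy']*z,z],-1)
    W=(P-np.array(f['t']))@np.array(f['R'])
    W[z<=0]=np.nan
    return W
def proj(f,X):
    c=np.array(f['R'])@np.array(X)+np.array(f['t'])
    return f['cx']+f['fx']*c[0]/c[2], f['cy']+f['fy']*c[1]/c[2]
E
python3 - <<'E'
from h import *
for n in ['scene','side','wrist']:
    f=snap(n,n+'0'); print(n,f['fx'],f['fy'],f['cx'],f['cy'],np.round(f['R'],3).tolist(),np.round(f['t'],3).tolist())
s=robot.sense(); print({k:np.round(v,3).tolist() for k,v in s.items()}, robot.nose_length)
E
```

```text
total 12
drwxr-xr-x  3 agent agent 4096 Dec  6 21:35 .
drwxr-xr-x 23 root  root  4096 Dec  6 21:35 ..
drwxr-xr-x  2 agent agent 4096 Dec  6 21:35 pics
scene 512.601217685663 512.601217685663 323.0142271487922 225.97274740262236 [[0.531, 0.847, 0.003], [0.724, -0.452, -0.522], [-0.441, 0.279, -0.853]] [-0.34, -0.325, 1.419]
side 495.00900190981224 495.00900190981224 319.2203196771246 237.8306004129843 [[0.872, -0.49, -0.012], [-0.34, -0.586, -0.735], [0.353, 0.645, -0.678]] [-0.438, 0.306, 0.871]
wrist 371.64829954431775 371.64829954431775 320.4582611850013 241.03253608502948 [[0.323, -0.946, -0.001], [-0.909, -0.311, 0.277], [-0.262, -0.089, -0.961]] [-0.675, -0.034, 0.378]
{'t': 0.15, 'joint_pos': [1.212, 0.469, -0.049, 1.533, 0.024, 1.141, -0.082], 'joint_velocities': [0.001, -0.002, 0.002, -0.006, 0.002, 0.0, -0.001], 'effort': [0.001, -51.076, -0.047, -23.798, 0.011, 0.005, 0.0], 'tcp_pos': [0.218, -0.638, 0.241], 'tcp_rot': [3.142, 0.002, -1.241], 'wrist_force': [-0.287, 0.364, 0.511], 'torque': [-0.007, -0.039, -0.013], 'opening': 1.0} 0.011
```

View pics/scene0.png

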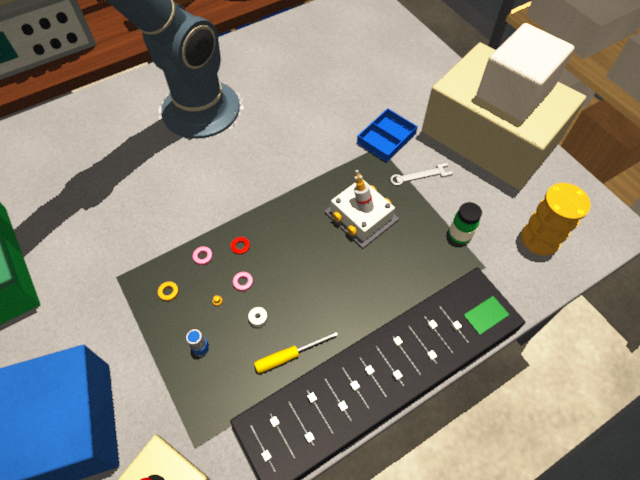

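View pics/side0.png

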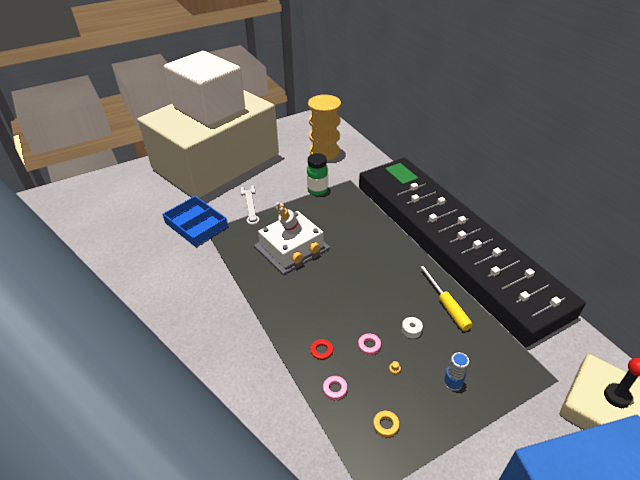

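View pics/wrist0.png

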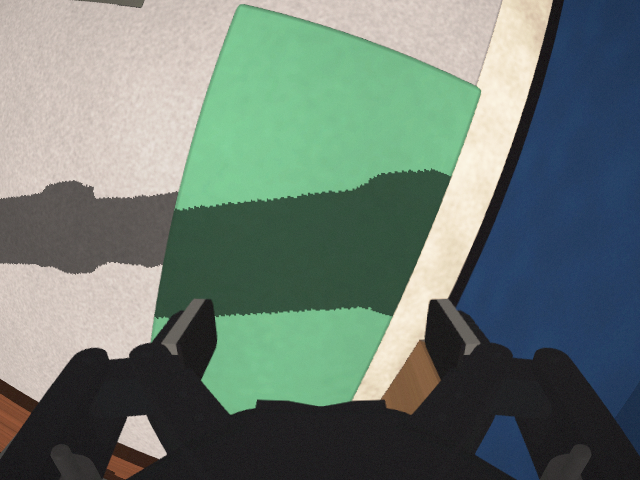

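Scene image: the brass ring is at (168,291), the red ring at (240,245), and pink look-alikes sit at (202,255) and (243,281). The white collar is at (257,317), the plug at (217,300), the coupler at (197,342) and the nipple at about (362,190). By the description I choose (168,291) as spacer, (240,245) as seal and (197,342) as coupler. Next I measure them and check in close crops.

```bash
python3 - <<'E'
from h import *
for tag,pts in [('scene0',dict(brass=(168,291),red=(240,245),pinkA=(202,255),pinkB=(243,281),collar=(257,317),plug=(217,300),coupler=(197,342),nip=(362,195))),('side0',dict(brass=(386,424),red=(321,349),pinkA=(335,387),pinkB=(370,343),collar=(412,327),plug=(395,368),coupler=(457,370),nip=(289,222)))]:
    f=load(tag); W=cloud(f); im=f['image'].astype(int)
    hsv=cv2.cvtColor(f['image'],cv2.COLOR_RGB2HSV)
    for k,(u,v) in pts.items():
        r=22
        w=W[v-r:v+r,u-r:u+r].reshape(-1,3); c=im[v-r:v+r,u-r:u+r].reshape(-1,3); 
        m=(w[:,2]>0.004)
        w=w[m];c=c[m]
        if k in('brass','red','pinkA','pinkB','collar'):
            h=np.percentile(w[:,2],90); 
            t=w[(w[:,2]>h-0.004)]
            A=np.c_[2*t[:,:2],np.ones(len(t))]
            (x,y),rr=cv2.minEnclosingCircle((t[:,:2]*1000).astype(np.float32))
            print(tag,k,len(t),'top z',h.round(4),'ctr',round(x,1),round(y,1),'r',round(rr,1),'med',np.median(c,0))
        else:
            print(tag,k,len(w),w.min(0).round(3),w.max(0).round(3),w.mean(0).round(3))
a=load('scene0')['image'][220:370,130:290];b=load('side0')['image'][300:450,290:480]
o=np.zeros((450,800,3),np.uint8)
A=cv2.resize(a,(400,375));B=cv2.resize(b,(400,316))
o[:375,:400]=A;o[:316,400:]=B
cv2.imwrite('pics/c1.png',o[:,:,::-1])
c=load('scene0')['image'][160:250,310:410];d=load('side0')['image'][190:280,240:340]
cv2.imwrite('pics/c2.png',cv2.resize(np.hstack([c,d]),(800,360),interpolation=cv2.INTER_CUBIC)[:,:,::-1])
E
```

```text
scene0 brass 212 top z 0.0145 ctr 468.5 -292.5 r 22.7 med [92. 90. 68.]
scene0 red 219 top z 0.0104 ctr 439.8 -108.4 r 67.7 med [94. 87. 71.]
scene0 pinkA 184 top z 0.0145 ctr 427.7 -190.4 r 22.7 med [92. 90. 75.]
scene0 pinkB 187 top z 0.0144 ctr 538.3 -163.9 r 42.4 med [106. 104.  86.]
scene0 collar 221 top z 0.0229 ctr 627.5 -154.3 r 19.6 med [123. 121. 100.]
scene0 plug 537 [ 0.47  -0.266  0.004] [ 0.61  -0.15   0.024] [ 0.54  -0.208  0.007]
scene0 coupler 769 [ 0.538 -0.342  0.004] [ 0.668 -0.231  0.082] [ 0.617 -0.287  0.033]
scene0 nip 1509 [0.398 0.12  0.004] [0.581 0.295 0.149] [0.52  0.179 0.067]
side0 brass 352 top z 0.0133 ctr 466.5 -294.4 r 22.4 med [255. 221.  98.]
side0 red 251 top z 0.0094 ctr 445.7 -107.6 r 22.7 med [252.  56.  48.]
side0 pinkA 292 top z 0.0132 ctr 425.3 -192.9 r 22.8 med [255. 200. 233.]
side0 pinkB 247 top z 0.0133 ctr 532.2 -145.2 r 22.5 med [255. 189. 227.]
side0 collar 227 top z 0.0214 ctr 625.9 -158.3 r 21.4 med [252. 250. 245.]
side0 plug 172 [ 0.496 -0.256  0.004] [ 0.568 -0.156  0.024] [ 0.54  -0.202  0.012]
side0 coupler 665 [ 0.603 -0.308  0.004] [ 0.692 -0.225  0.079] [ 0.614 -0.292  0.049]
side0 nip 1316 [0.468 0.126 0.004] [0.646 0.33  0.152] [0.522 0.173 0.069]
```

View pics/c1.png

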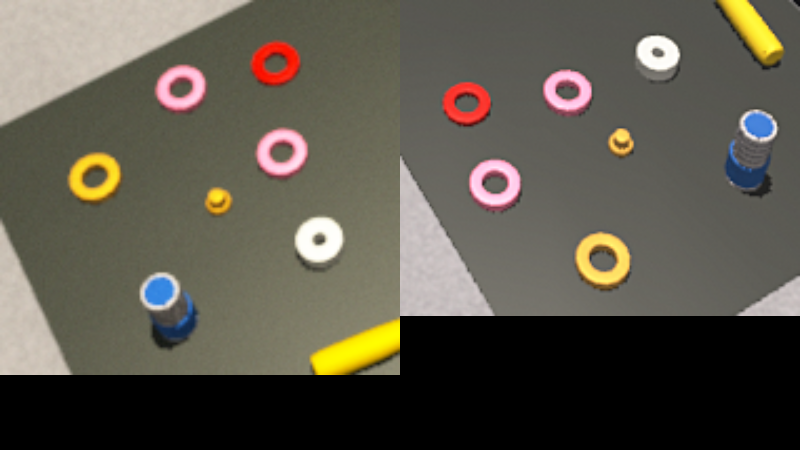

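View pics/c2.png

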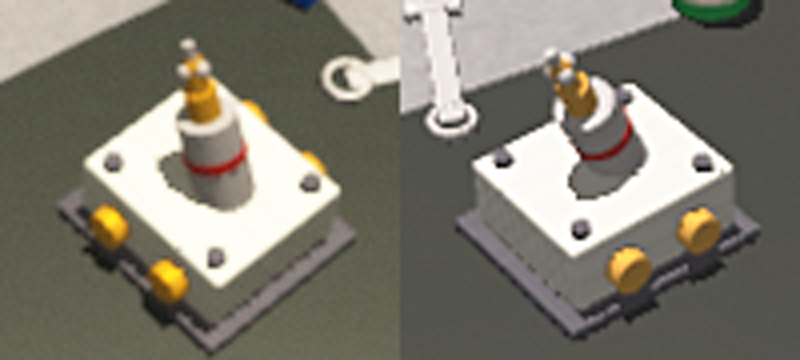

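The crop confirms the choice. The only gold ring is at scene (168,291), its two neighbours are clearly pink, and the red ring and the blue/steel coupler are unambiguous. Now I fit the manifold yaw and nipple axis.

```bash
cat >> h.py <<'E'
def wcloud(f):
    z=f['range_z'].astype(float); v,u=np.mgrid[0:z.shape[0],0:z.shape[1]]
    dx=(u-f['cx'])/f['fx'];dy=(v-f['cy'])/f['fy']; r=np.hypot(dx,dy)+1e-12
    k=np.tan(np.minimum(r,1.45))/r
    P=np.stack([dx*k*z,dy*k*z,z],-1)
    W=(P-np.array(f['t']))@np.array(f['R'])
    W[(z<=0)|(r>1.4)]=np.nan
    return W
def wproj(f,X):
    c=np.array(f['R'])@np.array(X)+np.array(f['t'])
    th=np.arctan2(np.hypot(c[0],c[1]),c[2]); a=np.arctan2(c[1],c[0])
    return f['cx']+f['fx']*th*np.cos(a), f['cy']+f['fy']*th*np.sin(a)
E
python3 - <<'E'
from h import *
for tag in ['scene0','side0']:
    f=load(tag);W=cloud(f)
    # table height near
    box=(W[...,0]>0.4)&(W[...,0]<0.7)&(W[...,1]>0.06)&(W[...,1]<0.32)
    w=W[box]; 
    tb=W[(W[...,0]>0.4)&(W[...,0]<0.7)&(W[...,1]>-0.1)&(W[...,1]<0.05)]; print('table z',np.median(tb[:,2]))
    zs=w[:,2]; hist,e=np.histogram(zs,bins=np.arange(0,0.16,0.004)); print(list(zip((e[:-1]*1000).round().astype(int),hist)))
    for lo,hi in [(0.052,0.062),(0.056,0.066)]:
        t=w[(zs>lo)&(zs<hi)]
        print(lo,len(t),cv2.minAreaRect((t[:,:2]*1000).astype(np.float32)),np.median(t[:,2]))
    p=w[zs>0.075]; print(len(p))
    for lo in np.arange(0.07,0.16,0.005):
        q=w[(zs>lo)&(zs<lo+0.005)]
        if len(q): print(lo.round(3),len(q),(q.mean(0)*1000).round(1),(np.ptp(q,axis=0)*1000).round(1))
f=load('wrist0'); print('cam',-np.array(f['R']).T@f['t'], robot.sense()['tcp_pos'])
E
```

```text
table z 0.0024757862020277524
[(np.int64(0), np.int64(5706)), (np.int64(4), np.int64(1950)), (np.int64(8), np.int64(327)), (np.int64(12), np.int64(79)), (np.int64(16), np.int64(46)), (np.int64(20), np.int64(48)), (np.int64(24), np.int64(59)), (np.int64(28), np.int64(68)), (np.int64(32), np.int64(77)), (np.int64(36), np.int64(97)), (np.int64(40), np.int64(110)), (np.int64(44), np.int64(68)), (np.int64(48), np.int64(59)), (np.int64(52), np.int64(520)), (np.int64(56), np.int64(724)), (np.int64(60), np.int64(112)), (np.int64(64), np.int64(24)), (np.int64(68), np.int64(20)), (np.int64(72), np.int64(24)), (np.int64(76), np.int64(31)), (np.int64(80), np.int64(15)), (np.int64(84), np.int64(19)), (np.int64(88), np.int64(39)), (np.int64(92), np.int64(15)), (np.int64(96), np.int64(25)), (np.int64(100), np.int64(41)), (np.int64(104), np.int64(37)), (np.int64(108), np.int64(50)), (np.int64(112), np.int64(26)), (np.int64(116), np.int64(11)), (np.int64(120), np.int64(21)), (np.int64(124), np.int64(17)), (np.int64(128), np.int64(9)), (np.int64(132), np.int64(11)), (np.int64(136), np.int64(12)), (np.
[... 2783 characters left out ...]
523.4 163.   87.7] [34.7 13.4  4.6]
0.09 27 [527.4 169.5  92.6] [179.3 162.1   4.8]
0.095 40 [513.4 167.1  98.3] [34.8 27.   4.8]
0.1 41 [515.6 167.6 102.3] [31.8 30.   5. ]
0.105 48 [523.7 169.4 107.7] [28.3 32.7  4.9]
0.11 21 [520.8 171.3 112. ] [25.4 23.2  3.3]
0.115 20 [510.3 168.9 117.6] [18.6 13.3  4.7]
0.12 17 [512.3 170.4 122. ] [15.6 15.1  4.2]
0.125 12 [509.5 169.1 126.6] [16.   9.2  4.3]
0.13 13 [503.3 169.7 132.7] [15.8 13.2  4.5]
0.135 19 [503.8 169.9 137.3] [14.5 12.5  4.5]
0.14 15 [505.2 171.5 142. ] [13.2 10.7  4.3]
0.145 7 [499.5 170.5 148.3] [5.9 5.1 3.5]
0.15 5 [499.8 172.2 151.1] [6.9 3.3 1.8]
cam [ 0.28593804 -0.61589675  0.37201609] [ 0.21849828 -0.63821387  0.24148406]
```

```bash
cat >> h.py <<'E'
AZ=np.deg2rad(10.4); TILT=np.deg2rad(22)
def naxis(az=AZ): return np.array([-np.sin(TILT)*np.cos(az),-np.sin(TILT)*np.sin(az),np.cos(TILT)])
def noz(az=AZ, flip=False):
    z=-naxis(az); x=np.array([np.sin(az),-np.cos(az),0.]); 
    if flip: x=-x
    y=np.cross(z,x); return Rn.from_matrix(np.c_[x,y,z]).as_euler('xyz')
DOWN=[np.pi,0,-np.pi/2]
def Rt(): return Rn.from_euler('xyz',robot.sense()['tcp_rot']).as_matrix()
E
python3 - <<'E'
from h import *
n=naxis()
seat=np.array([.525,.172,.105])
for fl in (0,1):
  for d in (0.0,0.02,0.1,0.15):
    q=robot.inverse_kinematics(seat+n*d,noz(flip=fl)); print('nip',fl,d,None if q is None else np.round(q,2))
for p in [(.4675,-.2935,.012),(.4675,-.2935,.15),(.444,-.108,.01),(.613,-.29,.05)]:
  for y in (-np.pi/2,np.pi/2):
    q=robot.inverse_kinematics(p,[np.pi,0,y]); print(p,y,None if q is None else np.round(q,2))
for tag,(u,v) in [('scene0',(240,245)),('side0',(321,349))]:
    f=load(tag);W=cloud(f);r=20
    w=W[v-r:v+r,u-r:u+r].reshape(-1,3);c=f['image'][v-r:v+r,u-r:u+r].reshape(-1,3).astype(int)
    t=w[(c[:,0]>150)&(c[:,1]<90)&(w[:,2]>0.004)]
    print(tag,cv2.minEnclosingCircle((t[:,:2]*1000).astype(np.float32)))
E
```

```text
nip 0 0.0 [-0.35  0.33 -0.12  2.21  0.54  0.27 -2.33]
nip 0 0.02 [-0.13  0.31 -0.37  2.2   0.67  0.35 -2.45]
nip 0 0.1 [ 0.3   0.2  -0.85  2.17  0.54  0.53 -2.33]
nip 0 0.15 [ 0.73  0.16 -1.28  2.14  0.47  0.64 -2.25]
nip 1 0.0 [ 0.27  0.47 -0.88  2.18  1.11  0.52  0.31]
nip 1 0.02 [ 0.34  0.45 -0.96  2.18  1.06  0.55  0.36]
nip 1 0.1 [ 0.47  0.25 -1.04  2.16  0.66  0.58  0.72]
nip 1 0.15 [ 0.8   0.2  -1.38  2.14  0.55  0.67  0.82]
(0.4675, -0.2935, 0.012) -1.5707963267948966 [ 0.57  0.58 -0.11  2.    0.11  0.57 -1.18]
(0.4675, -0.2935, 0.012) 1.5707963267948966 [ 0.94  0.66 -0.6   1.98  0.58  0.68  1.54]
(0.4675, -0.2935, 0.15) -1.5707963267948966 [ 0.6   0.38 -0.14  1.92  0.07  0.85 -1.15]
(0.4675, -0.2935, 0.15) 1.5707963267948966 [ 1.04  0.47 -0.72  1.89  0.39  0.92  1.7 ]
(0.444, -0.108, 0.01) -1.5707963267948966 [ 0.3   0.49 -0.19  2.21  0.2   0.45 -1.62]
(0.444, -0.108, 0.01) 1.5707963267948966 [ 0.6   0.55 -0.56  2.2   0.57  0.54  1.18]
(0.613, -0.29, 0.05) -1.5707963267948966 [ 0.46  0.67 -0.11  1.67  0.1   0.8  -1.27]
(0.613, -0.29, 0.05) 1.5707963267948966 [ 0.81  0.77 -0.65  1.65  0.56  0.92  1.51]
scene0 ((447.4596252441406, -107.40984344482422), 23.048250198364258)
side0 ((447.12713623046875, -107.16940307617188), 22.23092269897461)
```

```bash
python3 - <<'E'
from h import *
t0=robot.sense()['t']
robot.goto([.46,-.2935,.17],[np.pi,0,np.pi/2]); 
s=robot.sense(); print(s['t']-t0,np.round(s['tcp_pos'],4),np.round(s['joint_pos'],2))
f=snap('wrist','w1')
W=wcloud(f); im=f['image'].astype(int)
m=(W[...,2]>0.006)&(W[...,2]<.03)&(np.hypot(W[...,0]-.4675,W[...,1]+.2935)<.035)
t=W[m]; print(len(t)); h=np.percentile(t[:,2],90); t=t[t[:,2]>h-.003]
print(h,cv2.minEnclosingCircle((t[:,:2]*1000).astype(np.float32)))
tb=W[(np.hypot(W[...,0]-.4675,W[...,1]+.2935)<.06)&(np.hypot(W[...,0]-.4675,W[...,1]+.2935)>.03)]; print('table',np.nanmedian(tb[:,2]))
print('proj',wproj(f,[.4675,-.2935,.012]), wproj(f,s['tcp_pos']))
E
```

```text
1.6 [ 0.4597 -0.2946  0.17  ] [ 1.06  0.43 -0.73  1.89  0.35  0.95  1.74]
1625
0.011757234912606562 ((467.7413635253906, -294.60626220703125), 21.961589813232422)
table 0.22435731912907944
proj (np.float64(322.72540022430184), np.float64(233.8334256592894)) (np.float64(321.4925106256066), np.float64(317.62778610807266))
```

View pics/w1.png

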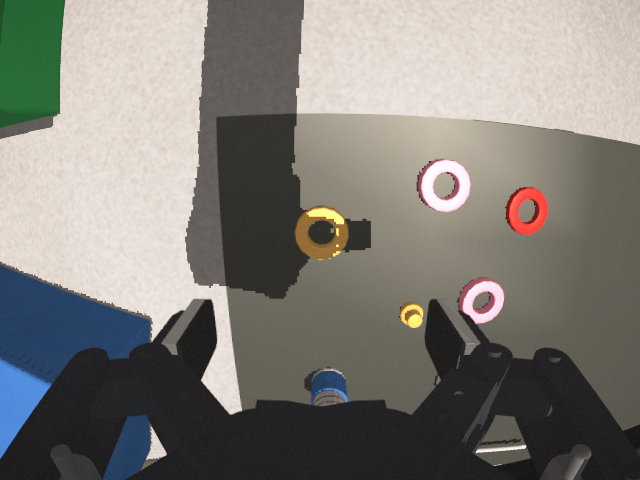

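The wrist view shows the brass ring at (322,233), the pinks at (444,185) and (482,300), the red at (527,210) and the coupler at (328,385). The ring measures 44 mm across with its top at 11.8 mm, as it should. Grasping it now.

```bash
python3 - <<'E'
from h import *
f=load('w1');W=wcloud(f);im=f['image'].astype(int)
for nm,(u,v),r in [('red',(527,210),30),('pinkA',(444,185),35),('pinkB',(482,300),30)]:
    w=W[v-r:v+r,u-r:u+r].reshape(-1,3);w=w[(w[:,2]>.005)&(w[:,2]<.02)];h=np.percentile(w[:,2],80);t=w[w[:,2]>h-.003]
    print(nm,h,cv2.minEnclosingCircle((t[:,:2]*1000).astype(np.float32)))
c=[.4677,-.2946]
robot.goto([*c,.06],[np.pi,0,np.pi/2])
s=robot.sense();print(np.round(s['tcp_pos'],4))
f=snap('wrist','w2');W=wcloud(f)
m=(W[...,2]>0.008)&(W[...,2]<.016)&(np.hypot(W[...,0]-c[0],W[...,1]-c[1])<.027)
t=W[m];print(len(t),cv2.minEnclosingCircle((t[:,:2]*1000).astype(np.float32)),np.median(t[:,2]))
print(robot.move_straight([*c,.011],vel=.1,contact_N=15))
s=robot.sense();print(np.round(s['tcp_pos'],4),np.round(s['wrist_force'],2))
robot.grip(0.0,50)
s=robot.sense();print(s['t'],s['opening'],np.round(s['wrist_force'],2))
f=snap('wrist','w3')
E
```

```text
red 0.0073595974735928965 ((447.597412109375, -108.1591567993164), 22.089990615844727)
pinkA 0.011346114691028798 ((427.2459411621094, -193.28245544433594), 21.953596115112305)
pinkB 0.011175418629101059 ((533.55810546875, -145.60952758789062), 22.43878746032715)
[ 0.4682 -0.2949  0.0604]
3711 ((467.83184814453125, -294.4829406738281), 22.01460838317871) 0.010888848875373324
False
[ 0.4681 -0.2946  0.0113] [ 0.53 -0.26 -0.01]
3.4917 0.4840394722506344 [-1.92  0.9   4.51]
```

View pics/w3.png

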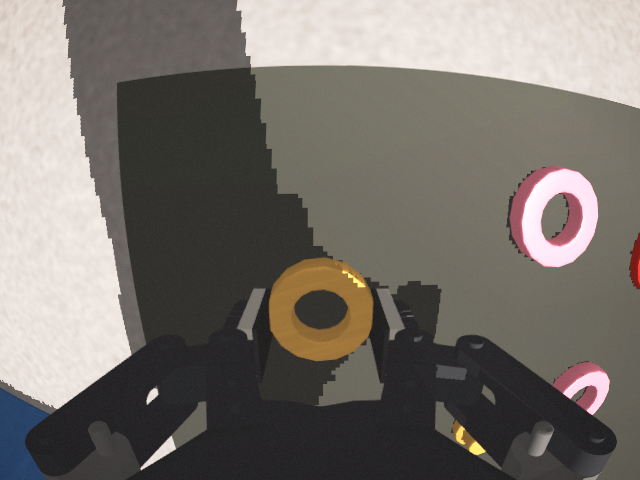

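```bash
python3 - <<'E'
from h import *
c=[.4677,-.2946]
robot.move_straight([*c,.13],vel=.25)
s=robot.sense();print(s['t'],s['opening'],np.round(s['wrist_force'],2),np.round(s['tcp_pos'],4))
f=snap('wrist','w4');W=wcloud(f)
n=naxis();seat=np.array([.525,.172,.105]); o=noz(flip=True); R=Rn.from_euler('xyz',o).as_matrix()
for d in (.12,.15):
    for k in (0,.03,.05):
        p=seat+n*d+R[:,1]*k; q=robot.inverse_kinematics(p,o); print(d,k,p.round(3),None if q is None else np.round(q,2))
E
```

```text
4.1667 0.47773483987937454 [-0.42  0.44 -2.02] [ 0.4666 -0.2946  0.129 ]
0.12 0 [0.481 0.164 0.216] [ 0.66  0.27 -1.26  2.15  0.69  0.65  0.7 ]
0.12 0.03 [0.508 0.169 0.228] [ 0.58  0.29 -1.18  2.09  0.67  0.67  0.74]
0.12 0.05 [0.526 0.172 0.235] [ 0.57  0.32 -1.19  2.04  0.69  0.71  0.73]
0.15 0 [0.47  0.162 0.244] [ 0.67  0.13 -1.21  2.14  0.43  0.63  0.94]
0.15 0.03 [0.497 0.167 0.255] [ 0.72  0.25 -1.33  2.07  0.6   0.72  0.8 ]
0.15 0.05 [0.515 0.17  0.263] [ 0.65  0.26 -1.24  2.03  0.58  0.74  0.84]
```

View pics/w4.png

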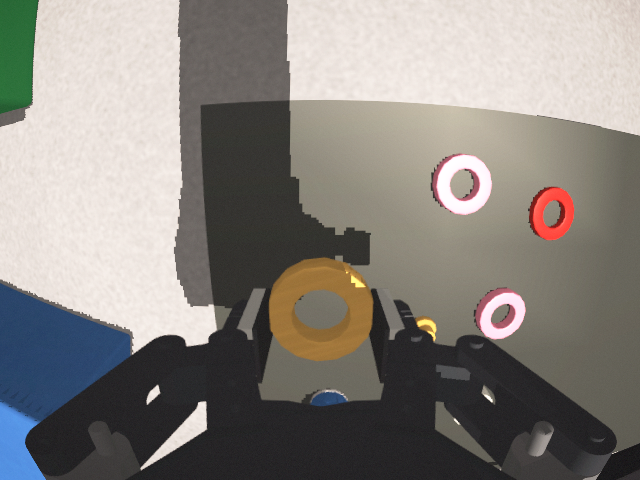

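Ring securely lifted, centred between the pads at (321,309). On to the nipple view.

```bash
python3 - <<'E'
from h import *
n=naxis();seat=np.array([.525,.172,.105]); o=noz(flip=True); R=Rn.from_euler('xyz',o).as_matrix()
robot.goto(seat+n*.13+R[:,1]*.03,o)
s=robot.sense();print(s['t'],s['opening'],np.round(s['tcp_pos'],4),np.round(s['joint_pos'],2),np.round(s['wrist_force'],2))
f=snap('wrist','w5'); print(np.round(s['tcp_rot'],4),np.round(o,4))
E
```

```text
5.95 0.4801699751588345 [0.5049 0.1669 0.2364] [ 0.61  0.26 -1.2   2.08  0.62  0.68  0.78] [ 0.86  0.35 -1.11]
[2.7585e+00 1.0000e-04 1.7500e+00] [2.7576 0.     1.7523]
```

View pics/w5.png

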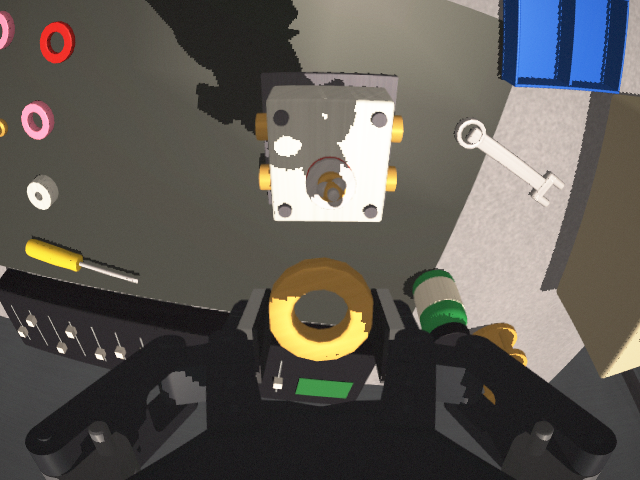

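The view shows the nipple end-on at about (332,190) on the block, with the held ring at (321,309). I now fit the nipple's known solid to the depth points.

```bash
cat >> h.py <<'E'
from scipy.optimize import least_squares
SEG=[(-45,0,18.),(0,18,9.5),(18,40,6.5),(40,50,3.5)]  # mm
def sdf(P,seat,az,tilt=TILT):
    n=np.array([-np.sin(tilt)*np.cos(az),-np.sin(tilt)*np.sin(az),np.cos(tilt)])
    d=P-seat; h=d@n; r=np.linalg.norm(d-np.outer(h,n),axis=1)
    best=None
    for a,b,R in SEG:
        dr=r-R; dh=np.maximum(a-h,h-b)
        v=np.where((dr<0)&(dh<0),np.maximum(dr,dh),np.hypot(np.maximum(dr,0),np.maximum(dh,0)))
        best=v if best is None else np.minimum(best,v)
    return best
def fit_nip(W,x0=None,ztop=.068,freetilt=False,segs=None):
    s0=np.array([525,172,105.]) if x0 is None else np.array(x0,float)
    P=W.reshape(-1,3)*1000; P=P[np.isfinite(P).all(1)]
    P=P[(P[:,2]>ztop*1000)&(np.hypot(P[:,0]-s0[0],P[:,1]-s0[1])<60)&(P[:,2]<165)]
    P=P[np.abs(sdf(P,s0,AZ))<9]
    def res(p):
        return sdf(P,p[:3],p[3],p[4] if freetilt else TILT)
    p0=[*s0,AZ]+([TILT] if freetilt else [])
    q=least_squares(res,p0,loss='soft_l1',f_scale=.7,x_scale=[1,1,1,.02]+([.02] if freetilt else []))
    r=res(q.x); return q.x,len(P),np.median(np.abs(r)),P,r
E
python3 - <<'E'
from h import *
for tag in ['scene0','side0','w5']:
    f=load(tag);W=wcloud(f) if tag[0]=='w' else cloud(f)
    for ft in (0,1):
        x,n,r,P,_=fit_nip(W,freetilt=ft); print(tag,np.round(x[:3],2),np.rad2deg(x[3:]).round(2),n,round(r,2))
    zt=.0555
    w=W[(W[...,2]>zt-.004)&(W[...,2]<zt+.004)&(np.abs(W[...,0]-.53)<.085)&(np.abs(W[...,1]-.178)<.08)]
    print('block z',np.median(w[:,2]),cv2.minAreaRect((w[:,:2]*1000).astype(np.float32)))
# held ring in tool frame
f=load('w5');W=wcloud(f);s=robot.sense();R=Rt();T=(W-np.array(s['tcp_pos']))@R*1000
m=(np.abs(T[...,0])<24)&(np.abs(T[...,1])<26)&(np.abs(T[...,2])<25)
hsv=cv2.cvtColor(f['image'],cv2.COLOR_RGB2HSV)
m&=(hsv[...,0]>10)&(hsv[...,0]<35)&(hsv[...,1]>90)
t=T[m];print(len(t),np.percentile(t,[1,10,50,90,99],axis=0).round(1))
zt=np.percentile(t[:,2],20);k=t[np.abs(t[:,2]-zt)<2]; print(zt,cv2.minEnclosingCircle(k[:,:2].astype(np.float32)))
E
```

```text
scene0 [517.86 177.61 106.24] [9.17] 440 0.89
scene0 [517.92 177.65 106.3 ] [ 9.02 21.55] 440 0.92
block z 0.056271565768561876 ((528.5908813476562, 178.50543212890625), (116.9643325805664, 101.53050231933594), 9.970787048339844)
side0 [517.44 175.95 104.73] [11.94] 387 0.67
side0 [517.44 175.94 104.73] [11.99 22.13] 387 0.66
block z 0.05474643950671552 ((526.816162109375, 176.3382568359375), (116.897705078125, 102.17227172851562), 9.950939178466797)
w5 [517.84 175.37 104.03] [9.83] 2038 0.44
w5 [517.82 175.37 104.02] [ 9.86 21.91] 2038 0.44
block z 0.05394396561221876 ((526.8825073242188, 177.0753936767578), (115.14878845214844, 100.62346649169922), 9.311674118041992)
7063 [[-20.7 -22.1  -0.1]
 [-16.1 -19.3   0.6]
 [ -0.8  -3.4   1.4]
 [ 14.8  13.7   6.2]
 [ 19.4  19.2  10.9]]
0.8481325251191135 ((-0.45260247588157654, -0.4496706426143646), 22.066682815551758)
```

Three cameras agree on the seat: (517.8, 175.4), z≈105, azimuth ≈9.8° and tilt 22°. The wrist camera reads 1 mm low, judging by the block top. Threading the spacer.

```bash
cat >> h.py <<'E'
AZ=np.deg2rad(9.75); N=naxis(AZ); O=noz(AZ,flip=True); RO=Rn.from_euler('xyz',O).as_matrix()
SEAT=np.array([.5178,.1754,.105])
def tcp_for(h,off):  # TCP so that a point at tool offset `off`(m) is at height h (m) on the nipple
    return SEAT+N*h-RO@np.array(off)
E
python3 - <<'E'
from h import *
off=[-.00045,-.00045,.0055]
robot.move_straight(tcp_for(.075,off),vel=.15,attitude=O)
s=robot.sense();print(s['t'],np.round(s['tcp_pos']-tcp_for(.075,off),4),np.round(s['wrist_force'],2))
f=snap('wrist','w6');snap('scene','s6');W=wcloud(f)
x,n,r,P,_=fit_nip(W,x0=[517.8,175.4,104]); print(np.round(x,3),np.rad2deg(x[3]),n,r)
R=Rt();T=(W-np.array(s['tcp_pos']))@R*1000
hsv=cv2.cvtColor(f['image'],cv2.COLOR_RGB2HSV)
m=(np.abs(T[...,0])<24)&(np.abs(T[...,1])<26)&(np.abs(T[...,2])<4)&(hsv[...,0]>10)&(hsv[...,0]<35)&(hsv[...,1]>90)
k=T[m];print(cv2.minEnclosingCircle(k[:,:2].astype(np.float32)),np.median(k[:,2]))
E
```

```text
6.5417 [0.0006 0.0001 0.0004] [0.13 0.91 0.17]
[5.17687e+02 1.75636e+02 1.04000e+02 1.56000e-01] 8.926529346416611 2337 0.3095473613734754
((-0.8702173233032227, -0.6163637042045593), 22.201297760009766) 1.2704013167921544
```

View pics/w6.png

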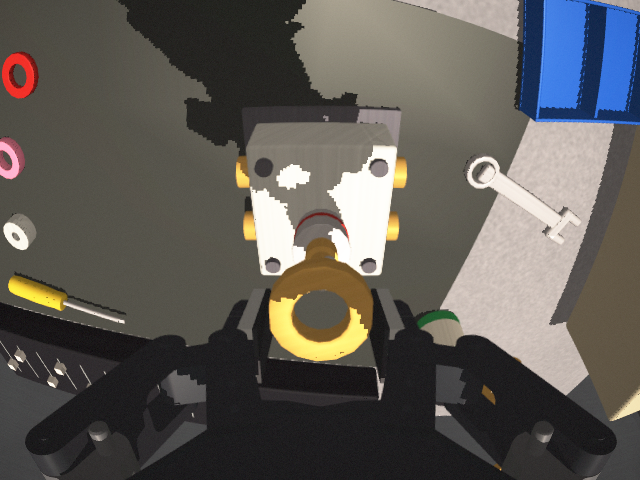

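The nipple shows coaxially under the ring at (322,240), and the refit agrees within 0.3 mm. Descending.

```bash
python3 - <<'E'
from h import *
off=[-.0006,-.0005,.0055]
def rep(tag):
    s=robot.sense();d=(np.array(s['tcp_pos'])-SEAT);h=d@N;lat=RO.T@d
    print(tag,round(s['t'],2),'ring h',round((h-off[2])*1000,2),'lat',(lat[:2]*1000-0).round(2),np.round(s['wrist_force'],1),round(s['opening'],3))
c=robot.move_straight(tcp_for(.03,off),vel=.08,contact_N=10); rep(c)
if not c:
    c=robot.move_straight(tcp_for(.004,off),vel=.04,contact_N=10); rep(c)
f=snap('wrist','w7');snap('side','sd7')
E
python3 - <<'E'
import cv2;a=cv2.imread('pics/w7.png')[200:400,200:440];b=cv2.imread('pics/sd7.png')[130:290,220:380]
import numpy as np
cv2.imwrite('pics/c7.png',np.hstack([cv2.resize(a,(400,333)),cv2.resize(b,(333,333))]))
E
```

```text
False 7.36 ring h 30.32 lat [0.84 0.9 ] [-0.7 -0.2  0.2] 0.479
True 7.93 ring h 6.67 lat [0.34 0.35] [-2.2 -1.2  6.8] 0.483
```

View pics/c7.png

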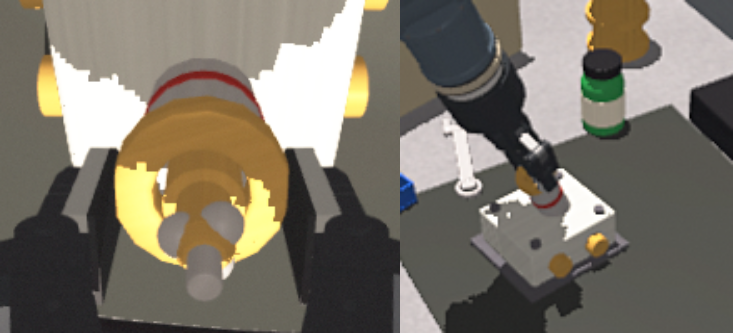

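The spacer is around the nipple on the pedestal (contact at h≈6.7, home = 6). Releasing and checking.

```bash
python3 - <<'E'
from h import *
robot.grip(0.8)
s=robot.sense();print(s['t'],s['opening'],np.round(s['wrist_force'],1))
p=np.array(s['tcp_pos']); robot.move_straight(p+N*.075,vel=.2)
s=robot.sense();print(s['t'])
f=snap('wrist','w8');W=wcloud(f)
P=W.reshape(-1,3)*1000;d=P-[517.8,175.4,104];h=d@N;r=np.linalg.norm(d-np.outer(h,N),axis=1)
hsv=cv2.cvtColor(f['image'],cv2.COLOR_RGB2HSV).reshape(-1,3)
m=(r>13)&(r<21)&(h>3)&(h<40);print('ring top h',np.percentile(h[m],[5,25,50,75,95]).round(1),m.sum())
L=(d@RO); k=L[(r<26)&(np.abs(h-12)<2.5)]; print(cv2.minEnclosingCircle(k[:,:2].astype(np.float32)))
# plane fit
k=d[m]; k=k[np.abs(k@N-np.median(k@N))<2]; c=k.mean(0); n=np.linalg.svd(k-c)[2][2]; print('tilt deg',np.rad2deg(np.arccos(abs(n@N))))
E
python3 -c "
import cv2;a=cv2.imread('pics/w8.png')[150:400,180:480];cv2.imwrite('pics/c8.png',cv2.resize(a,(600,500)))"
```

```text
8.4167 0.8021061639855991 [-0.1  0.2 -0.1]
8.9417
ring top h [10.9 11.5 11.9 12.4 13. ] 2126
((-0.47824516892433167, -0.25229308009147644), 22.056264877319336)
tilt deg 0.29991737027064974
```

View pics/c8.png

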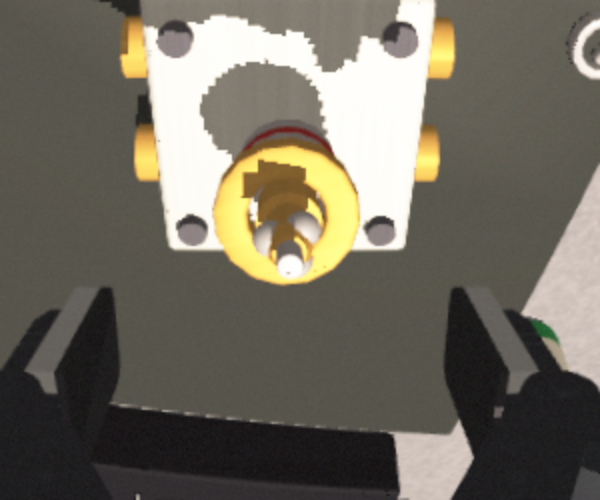

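Spacer home: its top is at h=11.9 with 0.3° tilt. Now the red ring.

```bash
python3 - <<'E'
from h import *
D=[np.pi,0,np.pi/2]
robot.goto([.4476,-.1082,.08],D)
s=robot.sense();print(s['t'],np.round(s['tcp_pos'],4),np.round(s['joint_pos'],2))
f=snap('wrist','w9');W=wcloud(f)
hsv=cv2.cvtColor(f['image'],cv2.COLOR_RGB2HSV)
m=(W[...,2]>0.004)&(W[...,2]<.012)&(np.hypot(W[...,0]-.4476,W[...,1]+.1082)<.03)&(hsv[...,1]>100)
t=W[m];(x,y),r=cv2.minEnclosingCircle((t[:,:2]*1000).astype(np.float32));print(x,y,r,np.median(t[:,2]))
assert abs(r-22)<.6 and abs(x-447.6)<3 and abs(y+108.2)<3
# wrist-cam x bias in tool (~-0.5 along tool x=+y world, tool y=+x world)
c=[x/1000+.0004,y/1000+.0004]
print(robot.move_straight([*c,.0095],vel=.1,contact_N=12))
robot.grip(0.0,40)
s=robot.sense();print(s['t'],s['opening'],np.round(s['tcp_pos'],4),np.round(s['wrist_force'],2))
robot.move_straight([*c,.11],vel=.25)
s=robot.sense();print(s['t'],s['opening'],np.round(s['tcp_pos'],4))
f=snap('wrist','w10')
W=wcloud(f);R=Rt();T=(W-np.array(s['tcp_pos']))@R*1000
hsv=cv2.cvtColor(f['image'],cv2.COLOR_RGB2HSV)
m=(np.abs(T[...,0])<26)&(np.abs(T[...,1])<26)&(np.abs(T[...,2]-4)<6)&((hsv[...,0]<8)|(hsv[...,0]>172))&(hsv[...,1]>120)
k=T[m];print(len(k),np.percentile(k[:,2],[5,50,95]),cv2.minEnclosingCircle(k[:,:2].astype(np.float32)))
z=np.median(k[:,2]);k=k[np.abs(k[:,2]-z)<1.5];print(cv2.minEnclosingCircle(k[:,:2].astype(np.float32)))
E
```

```text
10.1333 [ 0.4481 -0.1068  0.0802] [ 0.84  0.5  -0.86  2.14  0.57  0.74  1.18]
447.3469543457031 -107.74684143066406 21.996295928955078 0.0068717492836399266
False
11.4167 0.48301306830426965 [ 0.4482 -0.1075  0.0105] [-1.48 -0.3   7.44]
11.9667 0.49222954265826957 [ 0.4476 -0.1079  0.1103]
6258 [2.79463401 3.83737631 7.1253556 ] ((-0.6468390822410583, -0.40974271297454834), 22.520112991333008)
((-0.5281971096992493, -0.7614467144012451), 22.085647583007812)
```

View pics/w10.png

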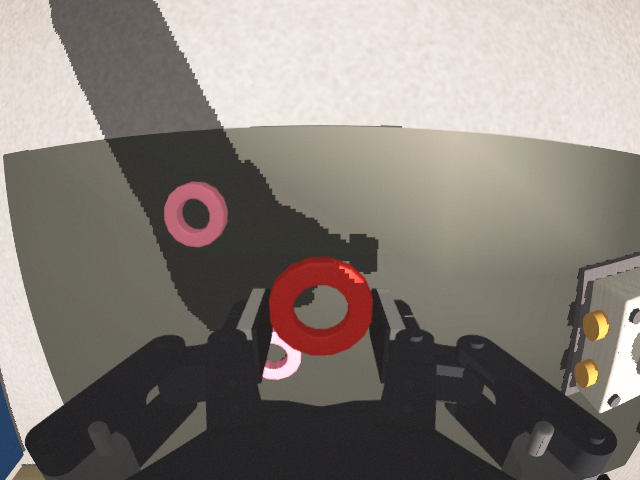

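Red ring held centred at (321,306). Moving over the nipple and threading it.

```bash
python3 - <<'E'
from h import *
off=[-.0006,-.0007,.0065]
def rep(tag):
    s=robot.sense();d=(np.array(s['tcp_pos'])-SEAT);h=d@N;lat=RO.T@d
    print(tag,round(s['t'],2),'ring h',round((h-off[2])*1000,2),'lat',(lat[:2]*1000-0).round(2),np.round(s['wrist_force'],1),round(s['opening'],3),np.round(s['joint_pos'],2))
robot.goto(tcp_for(.1,off)+RO[:,1]*.02,O)
robot.move_straight(tcp_for(.075,off),vel=.15,attitude=O);rep('pre')
f=snap('wrist','w11');W=wcloud(f)
x,n,r,P,_=fit_nip(W,x0=[517.8,175.4,104],ztop=.125); print(np.round(x[:3],2),n,r)
c=robot.move_straight(tcp_for(.03,off),vel=.08,contact_N=8); rep(c)
if not c:
    c=robot.move_straight(tcp_for(.014,off),vel=.03,contact_N=10); rep(c)
f=snap('wrist','w12')
E
python3 -c "
import cv2;a=cv2.imread('pics/w12.png')[150:400,180:480];cv2.imwrite('pics/c12.png',cv2.resize(a,(600,500)))"
```

```text
pre 13.53 ring h 74.4 lat [-0.52  0.38] [0.1 0.1 0.4] 0.488 [ 0.37  0.27 -0.96  2.18  0.72  0.55  0.63]
[517.13 181.24 104.55] 97 0.4702700767447814
False 14.3 ring h 30.39 lat [0.84 1.25] [-0.6  1.1 -0. ] 0.487 [ 0.25  0.35 -0.84  2.19  0.9   0.5   0.46]
True 14.78 ring h 16.44 lat [0.36 0.83] [-2.3 -1.4  6.1] 0.487 [ 0.21  0.38 -0.81  2.19  0.96  0.49  0.41]
```

View pics/c12.png

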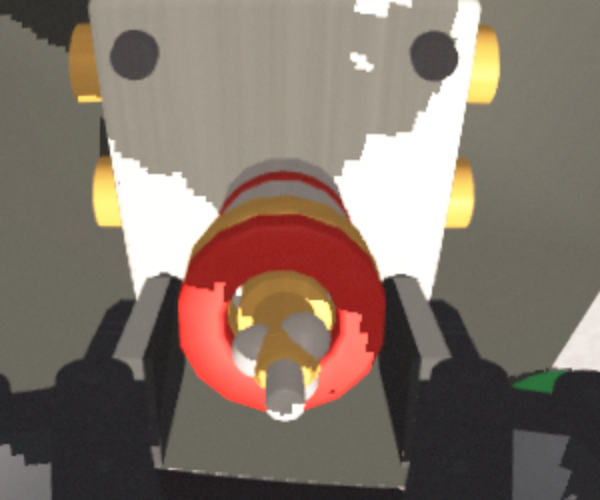

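The seal sits on the spacer around the stem (h=16.4, home = 16; the partly occluded refit had only 97 points, so I disregard it). Releasing and verifying.

```bash
python3 - <<'E'
from h import *
robot.grip(0.8)
p=np.array(robot.sense()['tcp_pos']); robot.move_straight(p+N*.075,vel=.2)
s=robot.sense();print(s['t'])
f=snap('wrist','w13');W=wcloud(f)
P=W.reshape(-1,3)*1000;d=P-[517.8,175.4,104];h=d@N;r=np.linalg.norm(d-np.outer(h,N),axis=1)
m=(r>13)&(r<21)&(h>8)&(h<40);print('seal top h',np.percentile(h[m],[5,25,50,75,95]).round(1),m.sum())
L=(d@RO); k=L[(r<26)&(np.abs(h-20)<2.5)]; print(cv2.minEnclosingCircle(k[:,:2].astype(np.float32)))
k=d[m]; k=k[np.abs(k@N-np.median(k@N))<2]; c=k.mean(0); n=np.linalg.svd(k-c)[2][2]; print('tilt deg',np.rad2deg(np.arccos(abs(n@N))))
# stem centre estimate from points above seal
SEG[:]=[(-20,20,22.),(18,40,6.5),(40,50,3.5)]
x,nn,rr,PP,res=fit_nip(W,x0=[517.8,175.4,104],ztop=.11); print('fit',np.round(x[:3],2),np.rad2deg(x[3]),nn,rr)
E
python3 -c "
import cv2;a=cv2.imread('pics/w13.png')[150:400,180:480];cv2.imwrite('pics/c13.png',cv2.resize(a,(600,500)))"
```

```text
15.725
seal top h [18.9 19.5 20.  20.4 21. ] 2206
((-0.3979831635951996, -0.39148107171058655), 22.0967960357666)
tilt deg 0.20684380193649343
fit [517.75 175.38 103.74] 8.980567381141588 3918 0.49647974681605334
```

View pics/c13.png

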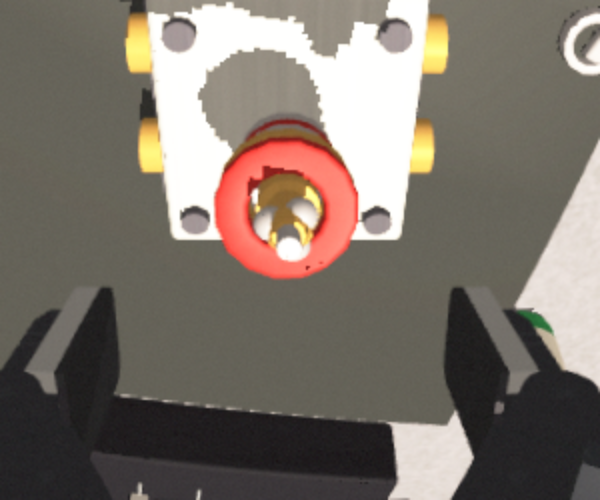

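Seal home: its top is at h=20.0 with 0.2° tilt. Next the coupler.

```bash
python3 - <<'E'
from h import *
D=[np.pi,0,np.pi/2]
robot.goto([.604,-.291,.19],D)
robot.grip(0.8)
s=robot.sense();print(s['t'],np.round(s['tcp_pos'],4),np.round(s['joint_pos'],2))
f=snap('wrist','w14');W=wcloud(f)
m=(np.hypot(W[...,0]-.613,W[...,1]+.291)<.04)&(W[...,2]>.065)&(W[...,2]<.085)
t=W[m]*1000;print(len(t),cv2.minEnclosingCircle(t[:,:2].astype(np.float32)),np.percentile(t[:,2],[5,50,95]))
E
```

```text
17.7333 [ 0.6043 -0.2898  0.1904] [ 0.9   0.63 -0.79  1.57  0.48  1.14  1.58]
1441 ((621.1724243164062, -288.11822509765625), 15.43564224243164) [67.66906413 74.18857468 75.40599163]
```

View pics/w14.png

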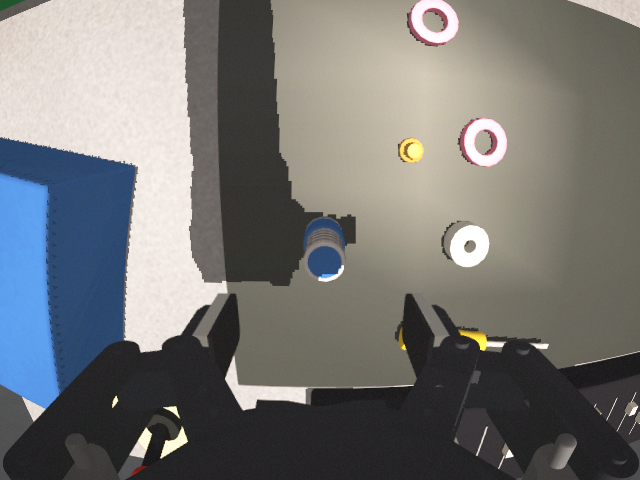

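```bash
python3 - <<'E'
from h import *
def cyl(W,c0):
    P=W.reshape(-1,3)*1000;P=P[np.isfinite(P).all(1)]
    P=P[(np.hypot(P[:,0]-c0[0],P[:,1]-c0[1])<24)&(P[:,2]>8)&(P[:,2]<80)]
    def res(p):
        r=np.hypot(P[:,0]-p[0],P[:,1]-p[1]); z=P[:,2]-p[2]; out=[]
        for a,b,R in [(0,34,17),(34,75,15)]:
            dr=r-R;dh=np.maximum(a-z,z-b)
            out.append(np.where((dr<0)&(dh<0),np.maximum(dr,dh),np.hypot(np.maximum(dr,0),np.maximum(dh,0))))
        return np.minimum(*out)
    q=least_squares(res,[*c0,0],loss='soft_l1',f_scale=.6);return q.x.round(2),len(P),np.median(abs(q.fun)) 
print('wrist',cyl(wcloud(load('w14')),(621,-288)))
for t in('scene0','side0'): print(t,cyl(cloud(load(t)),(621,-288)))
E
```

```text
wrist (array([ 621.73, -287.77,   -0.66]), 2199, np.float64(0.36112434856592657))
scene0 (array([ 620.88, -285.87,    2.19]), 394, np.float64(0.5739784347155341))
side0 (array([ 6.2113e+02, -2.8712e+02,  3.3000e-01]), 630, np.float64(0.5645615028784672))
```

```bash
python3 - <<'E'
from h import *
c=[.6217,-.2875]
robot.move_straight([*c,.13],vel=.15)
f=snap('wrist','w15')
print(robot.move_straight([*c,.052],vel=.1,contact_N=12))
s=robot.sense();print(np.round(s['tcp_pos'],4))
robot.grip(0.0,90)
s=robot.sense();print(s['t'],s['opening'],np.round(s['tcp_pos'],4),np.round(s['wrist_force'],2))
robot.move_straight([*c,.16],vel=.2)
s=robot.sense();print(s['t'],s['opening'],np.round(s['tcp_pos'],4),np.round(s['wrist_force'],2))
f=snap('wrist','w16');snap('scene','s16');snap('side','sd16')
E
python3 -c "
import cv2,numpy as np;a=cv2.imread('pics/w16.png');b=cv2.imread('pics/sd16.png')[240:480,340:580]
cv2.imwrite('pics/c16.png',np.hstack([cv2.resize(a,(533,400)),cv2.resize(b,(267,400))]))"
```

```text
False
[ 0.6223 -0.2875  0.0526]
19.7833 0.33038701415972693 [ 0.6222 -0.2875  0.0529] [-0.66 -0.16  4.17]
20.475 0.33380523279689694 [ 0.6204 -0.2876  0.1583] [-0.    0.7  -2.91]
```

View pics/c16.png

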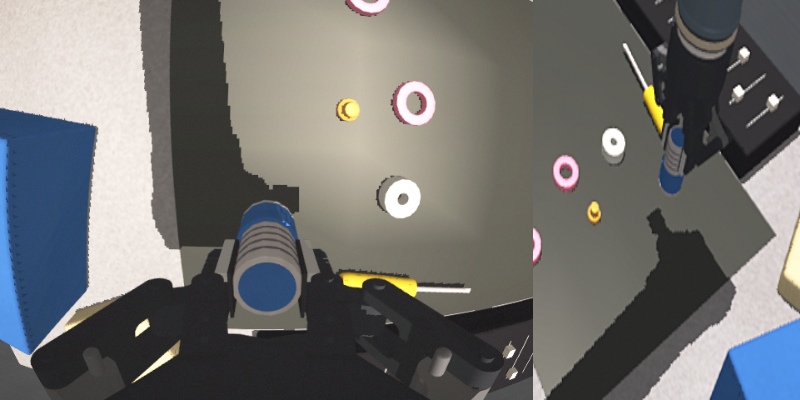

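```bash
cat >> h.py <<'E'
def fit_coupler(W,s,zm=52.9):
    R=Rn.from_euler('xyz',s['tcp_rot']).as_matrix()
    P=((W-np.array(s['tcp_pos']))@R*1000).reshape(-1,3);P=P[np.isfinite(P).all(1)]
    P=P[(np.abs(P[:,1])<26)&(np.abs(P[:,0])<19)&(P[:,2]>-30)&(P[:,2]<60)]
    P=P[~((np.abs(P[:,0])>13.5)&(P[:,2]<16)&(P[:,2]>-40)&(np.abs(P[:,1])<13))]
    def res(p):  # p: x,y at TCP z=0, slopes, mouth z
        a=np.array([p[2],p[3],1.]);a/=np.linalg.norm(a)   # axis towards mouth
        d=P-[p[0],p[1],0]; h=d@a; r=np.linalg.norm(d-np.outer(h,a),axis=1); z=p[4]-h
        out=[]
        for lo,hi,Rr in [(0,34,17),(34,75,15)]:
            dr=r-Rr;dh=np.maximum(lo-z,z-hi)
            out.append(np.where((dr<0)&(dh<0),np.maximum(dr,dh),np.hypot(np.maximum(dr,0),np.maximum(dh,0))))
        return np.minimum(*out)
    q=least_squares(res,[-.5,-.5,0,0,zm],loss='soft_l1',f_scale=.5,x_scale=[1,1,.02,.02,1])
    return q.x,len(P),np.median(abs(q.fun))
E
python3 - <<'E'
from h import *
x,n,r=fit_coupler(wcloud(load('w16')),robot.sense()); print(x.round(2),np.rad2deg(x[2:4]).round(2),n,r)
E
```

```text
[-0.53 -0.16  0.    0.   52.91] [0.1  0.03] 9127 0.2956297068298426
```

Coupler is straight in the hand (0.1°) with the mouth at tool z = 52.9 mm. Moving over the nipple.

```bash
python3 - <<'E'
from h import *
off=[-.0005,-.0003,.0529]
robot.move_straight([.6217,-.2875,.23],vel=.25)
print(np.round(robot.inverse_kinematics(tcp_for(.08,off),O),2))
robot.goto(tcp_for(.08,off)+RO[:,1]*.02,O)
robot.move_straight(tcp_for(.065,off),vel=.1,attitude=O)
robot.sleep(.3)
s=robot.sense();d=np.array(s['tcp_pos'])-SEAT;print(s['t'],s['opening'],'mouth h',(d@N-off[2])*1000,(RO.T@d)[:2]*1000,np.round(s['wrist_force'],2),np.round(s['joint_pos'],2),np.round(np.array(s['tcp_rot'])-O,4))
f=snap('wrist','w17');snap('scene','s17');snap('side','sd17');W=wcloud(f)
x,n,r=fit_coupler(W,s); print('coupler tool',x.round(2),np.rad2deg(x[2:4]).round(2),n,r)
# where nipple is (rings + stem), in same camera
SEG[:]=[(-45,0,18.),(0,20,22.),(18,40,6.5),(40,50,3.5)]
x,nn,rr,PP,res=fit_nip(W,x0=[517.8,175.4,104],ztop=.07); print('fit',np.round(x[:3],2),np.rad2deg(x[3]),nn,rr)
E
python3 -c "
import cv2,numpy as np;a=cv2.imread('pics/w17.png')[100:400,160:480];b=cv2.imread('pics/sd17.png')[120:280,210:370];c=cv2.imread('pics/s17.png')[110:260,290:440]
cv2.imwrite('pics/c17.png',np.hstack([cv2.resize(a,(280,262)),cv2.resize(b,(262,262)),cv2.resize(c,(262,262))])[:, :800])"
```

```text
[ 0.66  0.2  -1.25  2.16  0.57  0.63  0.77]
23.5 0.32804280066646185 mouth h 65.24098804275161 [0.52273554 0.94892499] [-0.29  0.25 -1.57] [ 0.54  0.21 -1.13  2.16  0.6   0.6   0.75] [-0.0009 -0.0003 -0.0003]
coupler tool [-0.56 -0.72  0.   -0.   53.8 ] [ 0.16 -0.01] 9141 0.30027315645330077
fit [517.84 175.27 103.79] 8.95952706816861 2255 0.48573537458655736
```

View pics/c17.png

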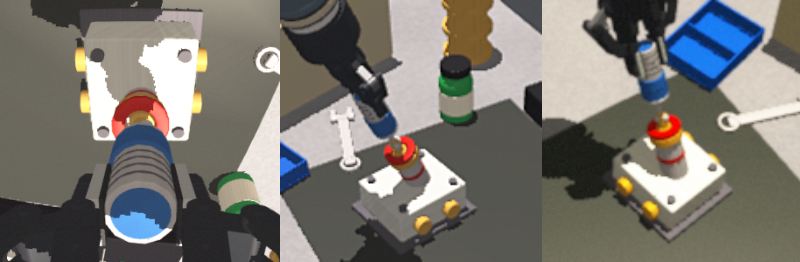

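Coupler mouth is coaxial above the nipple within about 0.6 mm; I trim 0.4 mm in y and descend.

```bash
python3 - <<'E'
from h import *
off=[-.0004,.0001,.0529]
def rep(tag):
    s=robot.sense();d=(np.array(s['tcp_pos'])-SEAT);lat=RO.T@d
    print(tag,round(s['t'],2),'mouth h',round((d@N-off[2])*1000,2),'lat',(lat[:2]*1000).round(2),'Fn',round(np.dot(s['wrist_force'],N),1),'Flat',(RO.T@np.array(s['wrist_force']))[:2].round(1),round(s['opening'],3))
c=robot.move_straight(tcp_for(.044,off),vel=.05,contact_N=6); rep(c)
if not c:
    c=robot.move_straight(tcp_for(.031,off),vel=.03,contact_N=8); rep(c)
f=snap('wrist','w18');snap('side','sd18')
E
python3 -c "
import cv2,numpy as np;a=cv2.imread('pics/w18.png')[100:400,160:480];b=cv2.imread('pics/sd18.png')[120:280,210:370]
cv2.imwrite('pics/c18.png',np.hstack([cv2.resize(a,(400,375)),cv2.resize(b,(375,375))]))"
```

```text
False 24.22 mouth h 44.02 lat [ 0.71 -0.1 ] Fn -2.3 Flat [ 0.3 -0.6] 0.327
False 24.8 mouth h 30.82 lat [ 0.66 -0.14] Fn -4.0 Flat [ 1.2 -0.2] 0.327
```

View pics/c18.png

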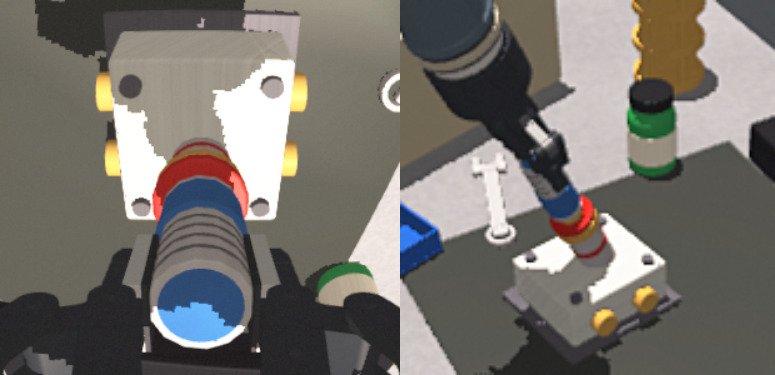

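Mouth is over the stem with no side load. Pressing on.

```bash
python3 - <<'E'
from h import *
off=[-.0004,.0001,.0529]
def rep(tag):
    s=robot.sense();d=(np.array(s['tcp_pos'])-SEAT);lat=RO.T@d
    print(tag,round(s['t'],2),'mouth h',round((d@N-off[2])*1000,2),'lat',(lat[:2]*1000).round(2),'Fn',round(np.dot(s['wrist_force'],N),1),'Flat',(RO.T@np.array(s['wrist_force']))[:2].round(1),round(s['opening'],3))
robot.grip(0.0,110)
for h in (.029,.027,.025,.023,.0215):
    c=robot.move_straight(tcp_for(h,off),vel=.02,contact_N=30); rep((h,c))
    if c: break
robot.sleep(.3);rep('settle')
E
```

```text
(0.029, False) 25.37 mouth h 29.21 lat [0.6  0.21] Fn 3.4 Flat [ 1.6 -1.5] 0.326
(0.027, False) 25.62 mouth h 27.02 lat [0.59 0.2 ] Fn 0.4 Flat [ 1.5 -0.6] 0.323
(0.025, False) 25.87 mouth h 25.11 lat [0.6  0.19] Fn 4.5 Flat [ 0.5 -0.6] 0.324
(0.023, False) 26.12 mouth h 23.21 lat [0.58 0.2 ] Fn 6.0 Flat [ 0.6 -1. ] 0.322
(0.0215, False) 26.37 mouth h 21.79 lat [0.59 0.21] Fn 8.3 Flat [ 0.4 -0.5] 0.324
settle 26.67 mouth h 21.84 lat [0.62 0.21] Fn 8.2 Flat [ 1.  -1.2] 0.323
```

The force follows the spring law (about 10.7 N net at 21.8 mm). I continue until it lands on the seal.

```bash
python3 - <<'E'
from h import *
off=[-.0004,.0001,.0529]
def rep(tag):
    s=robot.sense();d=(np.array(s['tcp_pos'])-SEAT);lat=RO.T@d
    print(tag,round(s['t'],2),'mouth h',round((d@N-off[2])*1000,2),'lat',(lat[:2]*1000).round(2),'Fn',round(np.dot(s['wrist_force'],N),1),'Flat',(RO.T@np.array(s['wrist_force']))[:2].round(1),round(s['opening'],3))
for h in (.0208,.0202,.0196,.0190):
    c=robot.move_straight(tcp_for(h,off),vel=.01,contact_N=12); rep((h,c))
    s=robot.sense()
    if c or np.dot(s['wrist_force'],N)>18: break
robot.sleep(.3);rep('settle')
f=snap('wrist','w19');snap('side','sd19');snap('scene','s19');W=wcloud(f)
x,n,r=fit_coupler(W,robot.sense()); print('coupler tool',x.round(2),np.rad2deg(x[2:4]).round(2),n,r)
# red/blue gap from clouds
d=(W-np.array([.5178,.1754,.104]))*1000;h=d@N;rr=np.linalg.norm(d-h[...,None]*N,axis=-1)
m=(rr>18.5)&(rr<21)&(h>10)&(h<25);print('seal top',np.median(h[m]),m.sum())
m=(rr<16)&(h>80);print('coupler top h',np.median(h[m]),m.sum())
E
python3 -c "
import cv2,numpy as np;a=cv2.imread('pics/w19.png')[100:400,160:480];b=cv2.imread('pics/sd19.png')[160:270,235:345]
cv2.imwrite('pics/c19.png',np.hstack([cv2.resize(a,(400,375)),cv2.resize(b,(375,375),interpolation=cv2.INTER_CUBIC)]))"
```

```text
(0.0208, False) 26.92 mouth h 21.15 lat [0.59 0.23] Fn 8.3 Flat [ 0.4 -1.6] 0.324
(0.0202, False) 27.17 mouth h 20.57 lat [0.6  0.25] Fn 8.3 Flat [-0.  -1.7] 0.324
(0.0196, False) 27.42 mouth h 20.35 lat [0.66 0.3 ] Fn 15.0 Flat [ 1.  -2.1] 0.323
(0.019, False) 27.67 mouth h 20.28 lat [0.73 0.34] Fn 24.4 Flat [-0.3 -4. ] 0.324
settle 27.97 mouth h 20.28 lat [0.72 0.32] Fn 24.3 Flat [-0.3 -4.3] 0.324
coupler tool [-5.100e-01 -7.800e-01  0.000e+00 -1.000e-02  5.384e+01] [ 0.08 -0.79] 10467 0.37776781410208393
seal top 19.858952192913794 623
coupler top h 135.26392308310898 13604
```

View pics/c19.png

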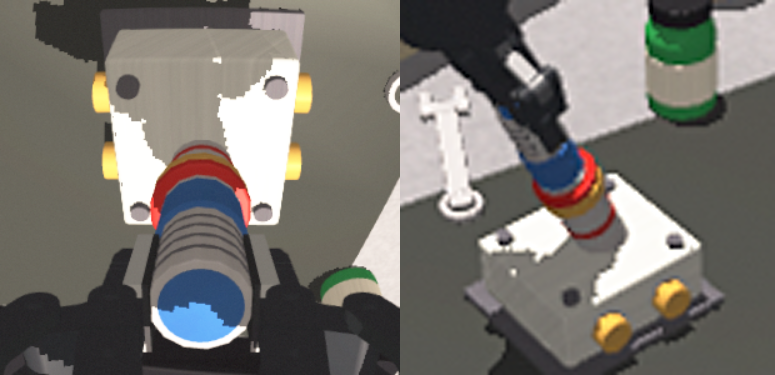

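Landed: it stops hard at 20.3 mm with about 27 N on. The coupler has not slipped in the grip (mouth at 53.8 before and after), and the seal's top is still at 19.9. Handing in while holding.

```bash
python3 - <<'E'
from h import *
robot.close_job()
E
```

```text
the job is handed in; nothing more can be done
```

The job is done and was handed in at about 28 s, with the coupler still gripped and pressed on.

- **Rings:** The brass spacer and then the red seal went down over the nipple and were let go. Their tops measured 11.9 mm and 20.0 mm from the seat (12 and 20 expected), tilted 0.3° or less. I left the pink look-alikes alone.
- **Coupler:** It came down mouth first past the snap point and landed on the seal, mouth about 20.3 mm from the seat (20 expected). At the end the arm was pushing with about 27 N and gripping with 110 N, and the coupler had not slipped in the jaws.

**Checks that disagreed or were weak:**
- The wrist camera read about 1 mm low, which I corrected against the manifold's top.
- One refit of the nipple had too few points (97, view blocked), so I ignored it.
- One "coupler top" reading picked up the fingers, so I ignored it too.
- The last fit showed the coupler tilted about 0.8° in the jaws. I put that down to nearby seal points in the fit but did not confirm it.
- I inferred the snap from how far the coupler went down and how the force changed; I did not see it directly. Partway down, at about 27 mm, the force was below what the spring alone should give. From 25 mm on it was within about 1 N of the expected spring force, apart from a reading about 0.4 N further off just before landing.
- I took no final picture of the other bench items; nothing was seen or felt to touch them.

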